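# Stow the seasoning row for the road

## Task

We are driving off: swing open the hold-down bar of the plywood travel rack, move the four seasonings from the open counter rack into its four pockets, one in each, in the same order from left to right as they stand now (the cook finds them by place), then swing the bar fully shut over them. Keep them upright, set them down rather than drop them, and load all four before you close the bar.

Things in the scene. Friction and masses are not known exactly. Their poses are not given: they have to be found in the camera images.
- jar_brown_lid: Round glass spice jar with dark brown lid (green mark on top) and green label, 44 mm diameter, 105 mm tall (lid 44 mm diameter, its top 20 mm). Origin: centre of its underside, z up, yaw arbitrary. At the start it stands in a well of the counter rack (a different one each time), underside at z = 0.013 m.
- jar_grey_lid: Round glass spice jar with pale grey lid and kraft-brown label, 44 mm diameter, 109 mm tall (lid 44 mm diameter, its top 20 mm). Origin: centre of its underside, z up, yaw arbitrary. At the start it stands in a well of the counter rack (a different one each time), underside at z = 0.013 m.
- jar_white_lid: Glass spice jar with white lid that has a dark blue mark on top, 47 mm wide, 98 mm tall. Origin: centre of its underside, z up, yaw arbitrary. At the start it stands in a well of the counter rack (a different one each time), underside at z = 0.013 m.
- salt_shaker: Plain steel salt shaker with a domed, pierced top, 44 mm diameter, 98 mm tall (full diameter up to 88 mm). Origin: centre of its underside, z up, yaw arbitrary. At the start it stands in a well of the counter rack (a different one each time), underside at z = 0.013 m.
- well_a: The well of the open counter rack in which the brown-lidded jar stands at the start. Square wooden tray, 65.5 mm outside, 59.5 mm inside, 28 mm high, floor 3 mm above its origin (centre of its underside, at z = 0.010). Four such wells, fixed, 66 mm apart, form one row along their y axis (+y = left seen from the robot), turned at most 0.15 rad.
- well_b: The well in which the grey-lidded jar stands at the start; the same as well_a. The four wells stand on a brown wooden base, 78 x 282 mm, with end cheeks 52 mm high. The counter rack is left or right of the travel rack, at random.
- well_c: The well in which the white-lidded jar stands at the start; the same as well_a.
- well_d: The well in which the steel shaker stands at the start; the same as well_a.
- travel_rack: Fixed ply box, 74 x 288 mm. Origin: centre of its underside; x away from the robot, y left along the row (turned at most 0.15 rad). Four pockets, left to right at y = 0.099, 0.033, -0.033, -0.099, x = 0; 62 x 60 mm inside, floor z = 0.010, walls and dividers up to z = 0.056, end cheeks 0.078. Posts at y = 0.152 (bar's hinge) and -0.152 (fork for its end), up to z = 0.142.
- bar_knob (a point): Top of the white upright knob (16 mm across, 24 mm high, top z = 0.1625) on the 10 mm aluminium bar, z 0.1265 to 0.1365, over the pockets. At bar angle a it is at x = -0.105 sin a, y = 0.152 - 0.105 cos a in the rack's frame: it opens towards the robot about the left post, a = 0 shut, stop at 1.75; starts at 0 to 0.15; about 1 N moves it, it stays put. 1.4 or more clears all pockets.
Mind the look-alikes: they are no part of the job. There is more than one size of the jar_brown_lid; the one meant has the size given above. What is shaped like the jar_white_lid but turquoise is not meant.

How it is judged:
By the outcome, as a careful person would: the job done as asked, in the order asked, and still so for the second after the job is handed in, with the robot touching nothing.
It also fails if it takes over 120 s, if anything falls off the work surface, if the arm or the gripper's body presses on something with over 40 N, if the wrist force passes 120 N, or if a joint passes its speed limit or range.

## Robot

A 6-joint arm with a two-finger parallel gripper is mounted at the origin on a cart in front of the work surface, level with it; the furniture and walls round the work are solid. World frame = base frame: x ahead of the robot, y to its left, z up, the work surface at z = 0. Lengths are in m, angles in rad, forces in N, time in s.
With the tool pointing down it reaches from about 0.375 to 0.9 m from the base axis. Payload 3.1 kg.
Tool frame: the origin (TCP) lies midway between the tips of the shut fingers; the grasp point (between the pads) lies robot.grip_depth behind it (robot.grip_depth is the distance from the TCP to the grasp point, in m); z points along the fingers, y is the line along which they close (so a half turn about z gives the same grasp; the last joint's range is limited). The gripper opens to 87 mm and grips with 3 to 60 N. Pads are 19 mm wide; open, the fingers measure 117 mm over their backs; the gripper's body (75 mm by 190 mm) begins 51 mm behind the grasp point.
Start: joints at [-1.492, 0.527, 1.433, -0, 1.181, -0.178], TCP at [0.159, -0.604, 0.223] pointing down, gripper open.
Joint ranges: [-3.08, 3.08], [-0.75, 2.2], [0.22, 2.44], [-1.43, 4.57], [0, 2.65], [-2.85, 2.85]. Speed limits (rad/s): [2.79, 2.79, 3.14, 3.14, 3.14, 3.14].

## Interface

Orientations are given as a unit quaternion [x, y, z, w].
In Python, from rig import robot gives the robot as it stands.
- The arm moves only by the tool hand_motion, called after "Call:" as a command line: name --argument value ..., lists and objects as JSON in quotes. Schema: {"type":"object","properties":{"ticks":{"type":"array","items":{"type":"array","items":{"type":"number"},"minItems":4,"maxItems":4},"minItems":1,"maxItems":20},"finger_gap":{"type":"number"},"clamp_n":{"type":"number"},"only":{"type":"string"},"quiet":{"type":"boolean"},"lines":{"type":"string"}},"required":["ticks"],"additionalProperties":false}. ticks is a list of rows, 1 to 20 of them, each of 4 numbers: dx, dy, dz in m, then a turn about the tool's z in rad; each row shifts and turns the commanded pose from where the row before left it, along the tool's axes as they then stand; what a row does not reach is not made up. A row lasts 1/12 s, in which the tool goes at most 0.0417 m and 0.125 rad, less where a joint would pass 70% of its speed; a pose out of reach is approached as far as the arm can. finger_gap is the finger opening in m, set as the call begins (left out keeps the last). The fingers move at their own pace and stop on an object; clamp_n is the grip in N (left out, the last holds). Time passes only in rows, so rows that do not move let the fingers close. The tool returns the time, the measured TCP pose, the force, the opening and the grip force at its end. only (a regular expression) keeps the lines of the reply that match it, lines (a string "A,B") keeps lines A to B, and quiet returns only ok. Input that does not fit is refused with a message, and nothing moves.
- robot.get_obs(): the state, without advancing time (a new reading comes with each control period).
- robot.camera(name): name is "scene" or "top"; returns a dict with "img" (400x640x3 uint8, red, green, blue), "fx", "fy", "cx", "cy" (pixels), "k1" (the pictures are not rectified: a ray, as slopes to the right and down, at radius r is drawn at 1 + k1 r^2 times it, then the intrinsics apply), "xyz" and "attitude" of the camera in the world. Camera axes: x right, y down, z forward; pixel columns grow to the right and rows downward; lengths in m; the calibration is good to about 2 mm. A picture is of the moment at which its call begins. There is no depth.
- robot.hand_in(): hands the job in; it is judged then, once.
The state is a dict: "time": time; "q": joint angles; "joint_velocities": joint speeds; "joint_torque": joint torques, N m; "position": TCP position; "tool_rot": TCP orientation; "ft_force": force on the tool from outside, world axes, zero at the start; "moment": the same for the moment, N m; "grip_width": finger opening in m; "grip_force": force on a finger pad.
Only numpy, scipy, OpenCV 4.12 (cv2) and the standard library are available. Lean on these libraries where they do the work, as an engineer would, in place of code of your own. Each camera call takes 0.05 s, during which the arm holds its last target. There are 200 camera calls.

## Working session

There is one attempt and no reset: what is moved stays moved. The work goes in short steps, Python scripts to look and compute and a tool call to move; the robot and the scene stay as the last step left them, time stands still between calls to the robot, and variables do not carry over. Pictures are saved under pics/ and viewed, at most 14 in all, crops included, and the job is handed in when it is done.

```bash
mkdir -p pics; ls; python3 - <<'E'
from rig import robot
import cv2
print(robot.grip_depth, robot.get_obs())
for n in("scene","top"):
    c=robot.camera(n); cv2.imwrite(f"pics/{n}0.png",c["img"][:,:,::-1]); print({k:v for k,v in c.items() if k!="img"})
E
```

```text
pics
0.0187 {'time': 0.0, 'q': array([-1.49147299e+00,  5.28489904e-01,  1.43390104e+00,  1.06742986e-05,
        1.18141638e+00, -1.78501142e-01]), 'joint_velocities': array([-0.00144459, -0.00186902,  0.00031701,  0.00061114,  0.00221653,
       -0.00118497]), 'joint_torque': array([-1.21664165e-03, -4.40044641e+01, -1.76591778e+01,  6.31459057e-02,
        5.80143509e-02, -1.50438709e-04]), 'position': array([ 0.15933216, -0.6035843 ,  0.22155747]), 'tool_rot': array([ 9.91701971e-01,  1.28553393e-01,  5.98182193e-05, -1.10572662e-03]), 'ft_force': array([-0.04745864, -0.28995462,  0.15263105]), 'moment': array([-0.01964057,  0.03614964, -0.0045602 ]), 'grip_force': 0.0, 'grip_width': 0.08681467414430374}
{'fx': 415.8736114493798, 'fy': 415.8736114493798, 'cx': 315.46421263206753, 'cy': 198.93145405445708, 'k1': 0.015823130968878586, 'xyz': array([0.10369387, 0.40893277, 0.78458507]), 'attitude': array([-0.38181514,  0.84761895, -0.3363633 ,  0.15039628])}
{'fx': 381.7709888388468, 'fy': 381.7709888388468, 'cx': 323.01165297126363, 'cy': 198.49522365580785, 'k1': -0.013943496837921137, 'xyz': array([0.35763681, 0.00938143, 1.16926384]), 'attitude': array([-0.69905784,  0.70841654, -0.0662418 ,  0.0712473 ])}
```

View pics/top0.png

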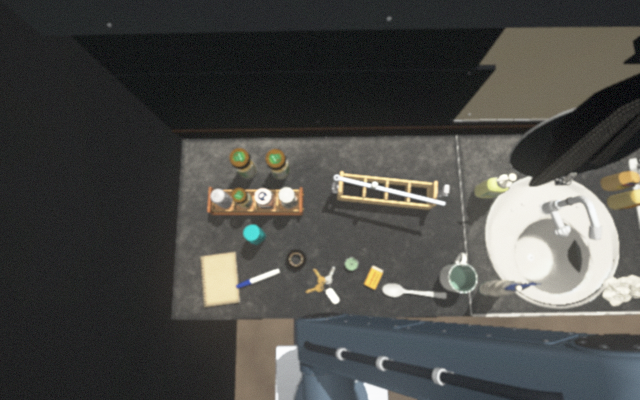

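View pics/scene0.png

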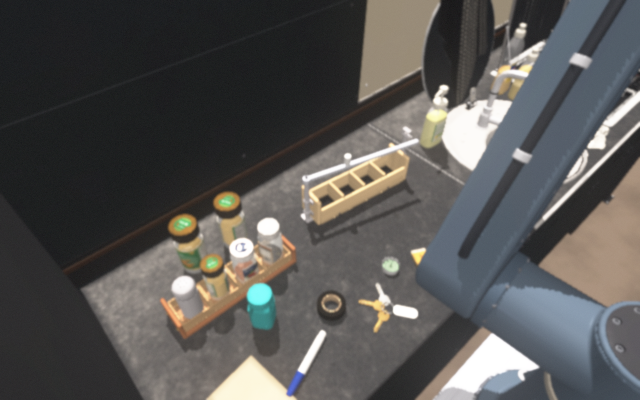

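The top view shows the counter rack at (208-302, 201) with a row of lids at (218,197), (239,196), (263,197) and (287,196). The travel rack is at (340-450, 192) with its bar slightly open. Two larger brown-lidded jars stand behind at (240,158) and (276,158), and the turquoise jar is at (253,235). The look-alikes are the two large brown jars and the turquoise one. I'm choosing the four that stand in the rack and checking them in a close crop.

```bash
cat > h.py <<'E'
import numpy as np, cv2
from rig import robot
from scipy.spatial.transform import Rotation as R
def K(c): return np.array([[c["fx"],0,c["cx"]],[0,c["fy"],c["cy"]],[0,0,1.]])
def D(c): return np.array([c["k1"],0,0,0.])
def plane(c,uv,z):
    p=cv2.undistortPoints(np.array([[uv]],float),K(c),D(c))[0,0]
    d=R.from_quat(c["attitude"]).apply([p[0],p[1],1]); return c["xyz"]+d*(z-c["xyz"][2])/d[2]
def proj(c,P):
    r=R.from_quat(c["attitude"]).inv(); P=np.atleast_2d(P).astype(float)
    return cv2.projectPoints(r.apply(P-c["xyz"]),np.zeros(3),np.zeros(3),K(c),D(c))[0][:,0]
E
python3 - <<'E'
from h import *
t=robot.camera("top")["img"]; s=robot.camera("scene")["img"]
f=lambda i,x,y,w,h,k:cv2.resize(i[y:y+h,x:x+w],None,fx=k,fy=k,interpolation=cv2.INTER_CUBIC)[:,:,::-1]
a=f(t,200,140,265,75,3); b=f(s,160,180,140,150,2.5); e=f(s,290,120,140,110,2.85)
o=np.zeros((600,800,3),np.uint8); o[:225,:795]=a; o[225:600,:350]=b; o[225:225+e.shape[0],400:400+e.shape[1]]=e
cv2.imwrite("pics/crop1.png",o)
c=robot.camera("top")
for n,uv,z in [("s1",(218,197),.111),("s2",(239,196),.118),("s3",(263,197),.111),("s4",(287,196),.12),("knob",(375,184),.1625),("cL",(209,190),.062),("cR",(302,190),.062)]: print(n,plane(c,uv,z).round(4))
E
```

```text
s1 [0.575  0.3135 0.111 ]
s2 [0.5756 0.2522 0.118 ]
s3 [0.5731 0.1855 0.111 ]
s4 [0.5732 0.1166 0.12  ]
knob [ 0.5943 -0.1259  0.1625]
cL [0.6067 0.3554 0.062 ]
cR [0.6027 0.078  0.062 ]
```

View pics/crop1.png

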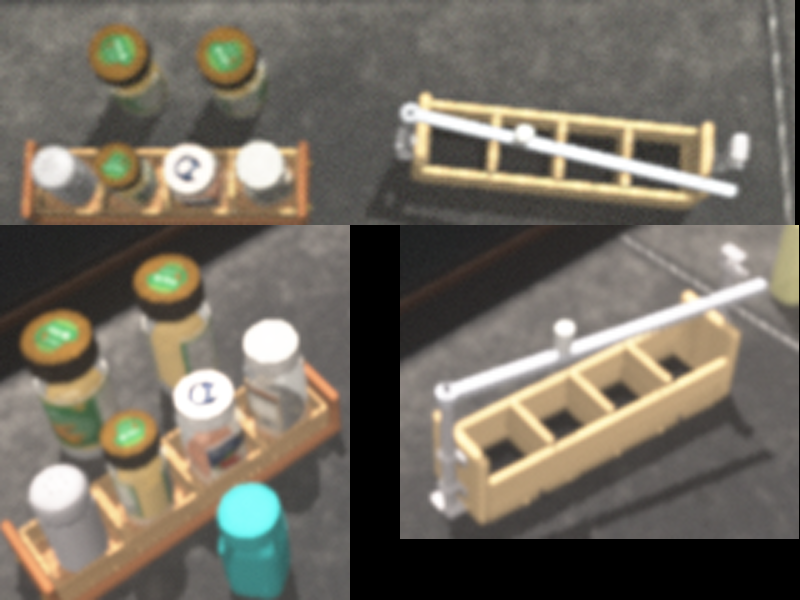

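The crop shows, left to right, the steel shaker (top view 218,196), brown lid (239,194), white lid with blue mark (263,196) and grey lid (287,194). The two larger brown jars stand behind and are not in the rack. Next I'm triangulating the key points.

```bash
cat >> h.py <<'E'
def tri(a,ua,b,ub):
    A=[];B=[]
    for c,uv in((a,ua),(b,ub)):
        d=plane(c,uv,0)-c["xyz"]; d/=np.linalg.norm(d); M=np.eye(3)-np.outer(d,d); A.append(M);B.append(M@c["xyz"])
    X=np.linalg.lstsq(np.vstack(A),np.hstack(B),rcond=None)[0]
    return X, max(np.linalg.norm(B[i]-A[i]@X) for i in (0,1))
E
python3 - <<'E'
from h import *
t=robot.camera("top"); s=robot.camera("scene")
for n,a,b,z in [("shaker",(218,195.7),(184,285),.108),("brown",(239.3,194),(212,264),.118),("white",(263.3,196.3),(242,248),.111),("grey",(287.3,194.3),(268.4,226.8),.122),
 ("big1",(239.3,156.7),(182.8,224),.15),("big2",(275,158.3),(227.2,202),.15),("turq",(253,233),(261,295),.11),
 ("hinge",(336.7,177.3),(305.8,177.9),.1425),("fork",(446.7,188.3),(407.5,130.5),.142),("knob",(374.7,184),(347.7,156),.1625)]:
    X,e=tri(t,a,s,b); print(n,X.round(4),round(e,4),"top",plane(t,a,z).round(4),"scene",plane(s,b,z).round(4))
# travel rack outline in top view: bright ply mask
for c,nm,roi in((t,"top",(325,160,130,60)),):
    x,y,w,h=roi; hsv=cv2.cvtColor(c["img"],cv2.COLOR_RGB2HSV)[y:y+h,x:x+w]
    m=cv2.inRange(hsv,(10,70,90),(30,255,255)); cn=np.vstack(cv2.findContours(m,0,2)[0]); r=cv2.minAreaRect(cn)
    for p in cv2.boxPoints(r)+[x,y]: print("corner",p.round(1),plane(c,p,.065).round(4))
E
```

```text
shaker [0.58   0.3155 0.1033] 0.0004 top [0.5794 0.3145 0.108 ] scene [0.5764 0.3159 0.108 ]
brown [0.5825 0.2527 0.1089] 0.0011 top [0.5813 0.2515 0.118 ] scene [0.5751 0.2542 0.118 ]
white [0.5763 0.1856 0.1065] 0.0003 top [0.5752 0.1847 0.111 ] scene [0.5734 0.1873 0.111 ]
grey [0.5792 0.1163 0.115 ] 0.0001 top [0.5777 0.1155 0.122 ] scene [0.5744 0.1195 0.122 ]
big1 [0.6853 0.2506 0.1355] 0.0001 top [0.6808 0.2473 0.15  ] scene [0.6722 0.2541 0.15  ]
big2 [0.6793 0.1493 0.1337] 0.0006 top [0.6746 0.1476 0.15  ] scene [0.6644 0.1555 0.15  ]
turq [0.4738 0.2158 0.0896] 0.0003 top [0.4715 0.2118 0.11  ] scene [0.4632 0.2216 0.11  ]
hinge [ 0.6214 -0.0231  0.1365] 0.0005 top [ 0.6195 -0.0233  0.1425] scene [ 0.6171 -0.0189  0.1425]
fork [ 0.5843 -0.3282  0.1359] 0.0013 top [ 0.5841 -0.3255  0.142 ] scene [ 0.5787 -0.322   0.142 ]
knob [ 0.5946 -0.1255  0.1603] 0.0003 top [ 0.5943 -0.1251  0.1625] scene [ 0.5925 -0.1238  0.1625]
corner [336.4 200. ] [ 0.5705 -0.0234  0.065 ]
corner [339.5 170.6] [ 0.6597 -0.0345  0.065 ]
corner [438.4 181.1] [ 0.6232 -0.3275  0.065 ]
corner [435.2 210.5] [ 0.5351 -0.3121  0.065 ]
```

Every point agrees with its given height to within 7 mm. The hinge-to-fork distance is 305 mm against 304 mm expected.
- **Travel rack:** origin (0.600, -0.1725), yaw about -0.121.
- **Bar:** a ≈ 0.115, knob at (0.5935, -0.1245).
- **Jars (x, y):** shaker (0.578, 0.315), brown (0.578, 0.253), white (0.574, 0.186), grey (0.576, 0.1175).

I'll turn the tool so that tool x is world y and tool y is world x, then go to the knob.

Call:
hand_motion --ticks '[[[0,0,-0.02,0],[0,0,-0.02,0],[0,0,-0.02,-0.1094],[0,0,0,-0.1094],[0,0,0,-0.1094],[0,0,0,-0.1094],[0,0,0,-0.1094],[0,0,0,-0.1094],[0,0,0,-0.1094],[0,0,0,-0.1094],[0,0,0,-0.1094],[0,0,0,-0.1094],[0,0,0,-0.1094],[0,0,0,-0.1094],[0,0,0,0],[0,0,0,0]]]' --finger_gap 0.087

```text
refused: ticks[0]: the value is too long (schema: maxItems 4). Nothing was moved.
```

Refused on format, not on reach. It needs a list of rows, each a list of 4 numbers.

Call:
hand_motion --ticks '[[0,0,-0.02,0],[0,0,-0.02,0],[0,0,-0.02,-0.1094],[0,0,0,-0.1094],[0,0,0,-0.1094],[0,0,0,-0.1094],[0,0,0,-0.1094],[0,0,0,-0.1094],[0,0,0,-0.1094],[0,0,0,-0.1094],[0,0,0,-0.1094],[0,0,0,-0.1094],[0,0,0,-0.1094],[0,0,0,-0.1094],[0,0,0,0],[0,0,0,0]]' --finger_gap 0.087

```text
time: 1.68
position: [0.1594, -0.6043, 0.2825]
tool_rot: [0.708, 0.706, 0.0, -0.0]
ft_force: [0.3, -0.1, 0.0]
grip_width: 0.0869
grip_force: 0.0
```

Call:
hand_motion --ticks '[[0.025,0.0226,0,0],[0.025,0.0226,0,0],[0.025,0.0226,0,0],[0.025,0.0226,0,0],[0.025,0.0226,0,0],[0.025,0.0226,0,0],[0.025,0.0226,0,0],[0.025,0.0226,0,0],[0.025,0.0226,0,0],[0.025,0.0226,0,0],[0.025,0.0226,0,0],[0.025,0.0226,0,0],[0.025,0.0226,0,0],[0.025,0.0226,0,0],[0.025,0.0226,0,0],[0.025,0.0226,0,0],[0.025,0.0226,0,0],[0.025,0.0226,0,0],[0.03,0.0272,0,0],[0,0,0,0]]'

```text
time: 3.35
position: [0.5976, -0.1191, 0.2826]
tool_rot: [0.706, 0.708, 0.002, 0.001]
ft_force: [-0.1, -0.3, -0.0]
grip_width: 0.0871
grip_force: 0.0
```

```bash
python3 - <<'E'
from h import *
s=robot.camera("scene"); cv2.imwrite("pics/s1.png",s["img"][:,:,::-1])
print(robot.get_obs()["position"],robot.get_obs()["q"].round(2))
E
```

```text
[ 0.59535736 -0.12145422  0.28238353] [-0.39  0.44  1.41  0.    1.29 -0.39]
```

View pics/s1.png

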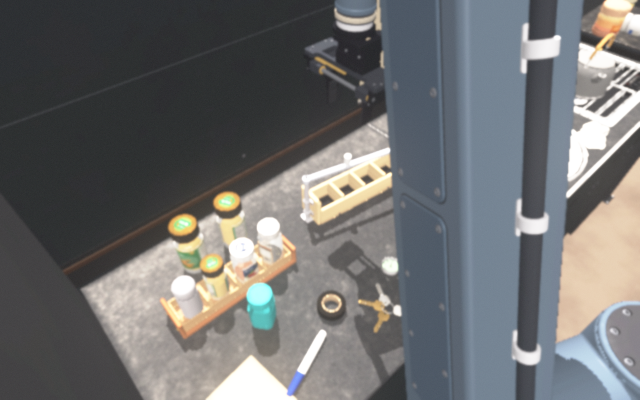

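The gripper hangs above the knob (348,157) and nothing has been disturbed. Next I descend and grip the knob.

Call:
hand_motion --ticks '[[-0.002,0,0.02,0],[0,0,0.025,0],[0,0,0.025,0],[0,0,0.025,0],[0,0,0.025,0],[0,0,0.01,0],[0,0,0.01,0],[0,0,0,0],[0,0,0,0]]'

```text
time: 4.15
position: [0.5938, -0.127, 0.1431]
tool_rot: [0.708, 0.707, 0.0, 0.0]
ft_force: [-0.4, -0.6, -0.7]
grip_width: 0.0871
grip_force: 0.0
```

```bash
python3 - <<'E'
from h import *
print(robot.get_obs()["position"])
E
```

```text
[ 0.59375051 -0.12700195  0.14310259]
```

Call:
hand_motion --ticks '[[0,0,0,0],[0,0,0,0],[0,0,0,0],[0,0,0,0],[0,0,0,0],[0,0,0,0],[0,0,0,0],[0,0,0,0],[0,0,0,0],[0,0,0,0]]' --finger_gap 0.0 --clamp_n 8

```text
time: 4.98
position: [0.5934, -0.1264, 0.1425]
tool_rot: [0.707, 0.707, -0.0, -0.0]
ft_force: [0.1, -0.4, -0.7]
grip_width: 0.0283
grip_force: 0.0
```

Call:
hand_motion --ticks '[[0,0,0,0],[0,0,0,0],[0,0,0,0],[0,0,0,0]]'

```text
time: 5.32
position: [0.5934, -0.1264, 0.1425]
tool_rot: [0.707, 0.707, -0.0, -0.0]
ft_force: [0.0, -0.4, -0.4]
grip_width: 0.0158
grip_force: 8.0
```

```bash
python3 - <<'E'
from h import *
H=np.array([.6183,-.021]);y=-.121
k=lambda a: H+np.array([[np.cos(y),-np.sin(y)],[np.sin(y),np.cos(y)]])@[-.105*np.sin(a),-.105*np.cos(a)]
P=np.array([k(a) for a in np.linspace(.115,1.62,18)])
print(P[0],P[-1],robot.get_obs()["position"]); print(np.diff(P,axis=0)[:,::-1].round(4).tolist())
E
```

```text
[ 0.59374938 -0.12308951] [ 0.51481722 -0.00321478] [ 0.59339922 -0.12644274  0.14248701]
[[0.0026, -0.0089], [0.0033, -0.0087], [0.0041, -0.0083], [0.0048, -0.0079], [0.0055, -0.0075], [0.0061, -0.007], [0.0067, -0.0064], [0.0073, -0.0058], [0.0078, -0.0051], [0.0082, -0.0044], [0.0085, -0.0037], [0.0088, -0.0029], [0.0091, -0.0021], [0.0092, -0.0013], [0.0093, -0.0005], [0.0093, 0.0003], [0.0092, 0.0012]]
```

Call:
hand_motion --ticks '[[0.003,-0.009,0,0],[0.003,-0.009,0,0],[0.004,-0.008,0,0],[0.005,-0.008,0,0],[0.0055,-0.0075,0,0],[0.006,-0.007,0,0],[0.007,-0.0065,0,0],[0.0075,-0.006,0,0],[0.008,-0.005,0,0],[0,0,0,0]]' --clamp_n 12

```text
time: 6.15
position: [0.526, -0.0751, 0.1427]
tool_rot: [0.707, 0.707, 0.0, -0.001]
ft_force: [1.5, 0.6, 0.2]
grip_width: 0.0155
grip_force: 12.0
```

Call:
hand_motion --ticks '[[0.008,-0.0045,0,0],[0.0085,-0.0035,0,0],[0.009,-0.003,0,0],[0.009,-0.002,0,0],[0.009,-0.0013,0,0],[0.0093,-0.0005,0,0],[0.0093,0.0003,0,0],[0.0092,0.0012,0,0],[0,0,0,0],[0,0,0,0]]'

```text
time: 6.98
position: [0.5183, -0.0059, 0.1429]
tool_rot: [0.707, 0.707, 0.002, 0.004]
ft_force: [8.5, -1.6, -5.9]
grip_width: 0.0152
grip_force: 12.0
```

Call:
hand_motion --ticks '[[0,0,0,0],[0,0,0,0],[0,0,0,0],[0,0,0,0],[0,0,-0.02,0],[0,0,-0.03,0],[0,0,-0.03,0],[0,0,-0.03,0],[0.02,0.01,-0.03,0],[0.02,0.01,0,0],[0.02,0.01,0,0],[0.02,0.01,0,0],[0.02,0.01,0,0],[0.0235,0.008,0,0],[0,0,0,0],[0,0,0,0],[0,0,0,0]]' --finger_gap 0.08

```text
time: 8.4
position: [0.5708, 0.1173, 0.282]
tool_rot: [0.707, 0.707, -0.001, -0.001]
ft_force: [0.1, -0.3, 0.2]
grip_width: 0.0799
grip_force: 0.0
```

```bash
python3 - <<'E'
from h import *
t=robot.camera("top");s=robot.camera("scene")
o=np.vstack([cv2.resize(c["img"],(480,300)) for c in(t,s)]); cv2.imwrite("pics/s2.png",o[:,:,::-1])
print(robot.get_obs()["position"])
E
```

```text
[0.57125227 0.11668837 0.28229826]
```

View pics/s2.png

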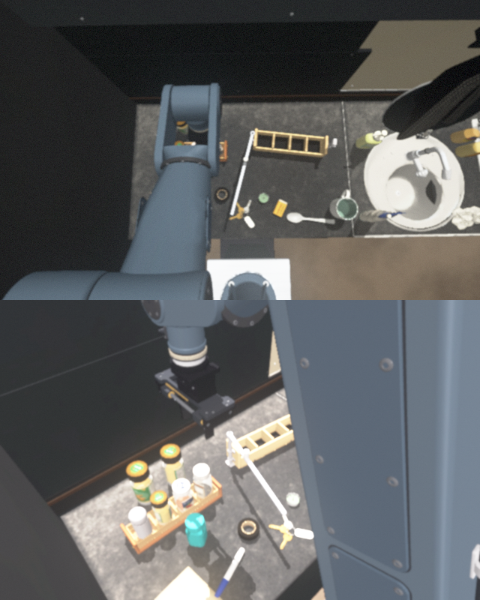

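The bar stands fully open (top 247,170) and the pockets are clear. The four jars are undisturbed, with the gripper above the grey lid. I'll re-measure the rack now that the bar is off it, and descend on the grey jar.

```bash
python3 - <<'E'
from h import *
t=robot.camera("top")
x,y,w,h=328,160,125,60; hsv=cv2.cvtColor(t["img"],cv2.COLOR_RGB2HSV)[y:y+h,x:x+w]
m=cv2.inRange(hsv,(10,70,90),(30,255,255)); 
cs=cv2.findContours(m,0,2)[0]; cn=max(cs,key=cv2.contourArea); r=cv2.minAreaRect(cn)
P=[plane(t,p,.058)[:2] for p in cv2.boxPoints(r)+[x,y]]
print(r,np.round(P,4).tolist(),np.mean(P,0)); 
# holes (pockets)
mm=cv2.morphologyEx(m,cv2.MORPH_CLOSE,np.ones((2,2)))
cs,hi=cv2.findContours(mm,cv2.RETR_CCOMP,2)
for c,q in zip(cs,hi[0]):
    if q[3]>=0 and cv2.contourArea(c)>60:
        u=np.array(cv2.minAreaRect(c)[0])+[x,y]; print("hole",u.round(1),cv2.contourArea(c),plane(t,u,.04).round(4))
E
```

```text
((59.34489059448242, 30.557966232299805), (99.6081314086914, 29.51430892944336), 6.072457313537598) [[0.5719, -0.0233], [0.6617, -0.0344], [0.6249, -0.3298], [0.5362, -0.3143]] [ 0.59865624 -0.17547427]
hole [419.5 195.5] 263.5 [ 0.5855 -0.2751  0.04  ]
hole [397.6 193.2] 275.5 [ 0.5937 -0.2094  0.04  ]
hole [375.9 190.9] 285.5 [ 0.6017 -0.1442  0.04  ]
hole [353.5 188.4] 314.5 [ 0.6103 -0.0768  0.04  ]
```

Call:
hand_motion --ticks '[[0,0.004,0.02,0],[0,0,0.03,0],[0,0,0.03,0],[0,0,0.03,0],[0,0,0.03,0],[0,0,0.02,0],[0,0,0.02,0],[0,0,0.01,0],[0,0,0,0],[0,0,0,0]]' --finger_gap 0.08

```text
time: 9.38
position: [0.5763, 0.1169, 0.0927]
tool_rot: [0.707, 0.707, -0.0, -0.0]
ft_force: [0.0, -0.5, 1.1]
grip_width: 0.0802
grip_force: 0.0
```

Call:
hand_motion --ticks '[[0,0,0,0],[0,0,0,0],[0,0,0,0],[0,0,0,0],[0,0,0,0],[0,0,0,0],[0,0,0,0],[0,0,0,0],[0,0,0,0],[0,0,0,0]]' --finger_gap 0.0 --clamp_n 20

```text
time: 10.22
position: [0.5762, 0.1175, 0.0927]
tool_rot: [0.707, 0.707, 0.0, -0.0]
ft_force: [-1.1, 0.5, 3.3]
grip_width: 0.0445
grip_force: 19.7
```

Call:
hand_motion --ticks '[[0,0,-0.01,0],[0,0,-0.02,0],[0,0,-0.03,0],[0,0,-0.03,0],[0,0,-0.03,0],[0,0,-0.03,0],[0,0,-0.02,0],[0,0,-0.01,0],[0,0,0,0]]'

```text
time: 10.97
position: [0.5776, 0.1175, 0.2755]
tool_rot: [0.707, 0.707, 0.002, 0.002]
ft_force: [0.1, -0.1, -1.0]
grip_width: 0.044
grip_force: 19.3
```

Call:
hand_motion --ticks '[[-0.01,0,0,0],[-0.02,0.0005,0,0],[-0.028,0.001,0,0],[-0.03,0.001,0,0],[-0.03,0.001,0,0],[-0.03,0.001,0,0],[-0.03,0.001,0,0],[-0.03,0.001,0,0],[-0.03,0.001,0,0],[-0.03,0.001,0,0],[-0.03,0.001,0,0],[-0.03,0,0,0],[-0.028,0,0,0],[-0.02,0,0,0],[-0.01,0,0,0],[-0.005,0,0,0],[0,0,0,0],[0,0,0,0],[0,0,0,0]]'

```text
time: 12.55
position: [0.5854, -0.272, 0.2721]
tool_rot: [0.707, 0.708, 0.0, -0.001]
ft_force: [0.1, 0.4, -0.6]
grip_width: 0.0443
grip_force: 19.3
```

```bash
python3 - <<'E'
from h import *
t=robot.camera("top");s=robot.camera("scene")
o=np.hstack([cv2.resize(t["img"][130:260,280:480],(400,260)),cv2.resize(s["img"][60:240,260:460],(400,360))[:260]]); cv2.imwrite("pics/s3.png",o[:,:,::-1])
print(robot.get_obs()["position"])
E
```

```text
[ 0.58572999 -0.27213513  0.27264173]
```

View pics/s3.png

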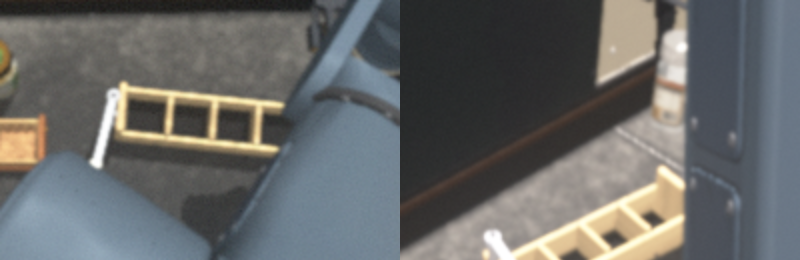

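The grey jar hangs upright in the gripper (right half, 672,80), but the arm hides the pocket. I'll descend in two steps and watch the force.

Call:
hand_motion --ticks '[[-0.001,0,0.015,0],[0,0,0.025,0],[0,0,0.025,0],[0,0,0.025,0],[0,0,0.02,0],[0,0,0.015,0],[0,0,0.01,0],[0,0,0.01,0],[0,0,0.01,0],[0,0,0,0],[0,0,0,0]]'

```text
time: 13.57
position: [0.5857, -0.2744, 0.1175]
tool_rot: [0.707, 0.707, -0.0, -0.0]
ft_force: [0.4, -0.3, -0.5]
grip_width: 0.0443
grip_force: 19.3
```

No contact with the rim. Now the last 27 mm.

Call:
hand_motion --ticks '[[0,0,0.01,0],[0,0,0.008,0],[0,0,0.004,0],[0,0,0.003,0],[0,0,0.001,0],[0,0,0.001,0],[0,0,0,0],[0,0,0,0],[0,0,0,0]]'

```text
time: 14.32
position: [0.5859, -0.2747, 0.0909]
tool_rot: [0.707, 0.707, 0.0, 0.0]
ft_force: [0.4, -0.0, -0.7]
grip_width: 0.0448
grip_force: 19.3
```

Call:
hand_motion --ticks '[[0,0,0.001,0],[0,0,0.0008,0],[0,0,0,0],[0,0,0,0]]'

```text
time: 14.65
position: [0.5859, -0.275, 0.0897]
tool_rot: [0.707, 0.707, -0.0, 0.001]
ft_force: [-1.2, -0.4, 4.8]
grip_width: 0.0442
grip_force: 20.0
```

Call:
hand_motion --ticks '[[0,0,0,0],[0,0,0,0],[0,0,0,0],[0,0,0,0],[0,0,0,0],[0,0,-0.01,0],[0,0,-0.03,0],[0,0,-0.03,0],[0,0,-0.03,0],[0,0,-0.03,0],[0,0,-0.03,0],[0,0,-0.02,0],[0.01,0,0,0],[0.03,0,0,0],[0.03,0,0,0],[0.03,0,0,0],[0,0,0,0]]' --finger_gap 0.08

```text
time: 16.07
position: [0.5841, -0.1681, 0.268]
tool_rot: [0.706, 0.709, 0.001, -0.003]
ft_force: [-0.4, -0.5, 1.0]
grip_width: 0.0801
grip_force: 0.0
```

```bash
python3 - <<'E'
from h import *
t=robot.camera("top");s=robot.camera("scene")
o=np.hstack([cv2.resize(t["img"][130:260,280:480],(400,260)),cv2.resize(s["img"][100:230,260:460],(400,260))]); cv2.imwrite("pics/s4.png",o[:,:,::-1])
print(robot.get_obs()["position"])
E
```

```text
[ 0.58518268 -0.17291327  0.26831245]
```

View pics/s4.png

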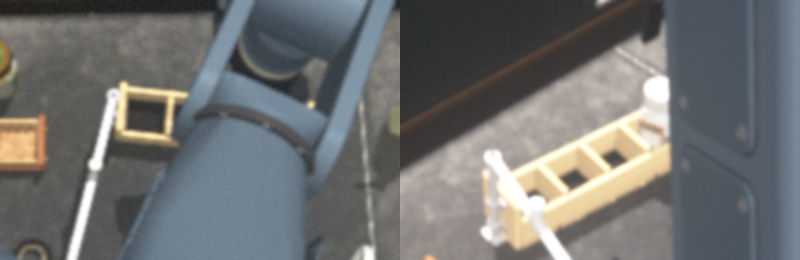

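The grey jar stands upright in the right-hand pocket (right half, 656,110). Next is the white lid.

Call:
hand_motion --ticks '[[0.021,-0.001,0,0],[0.03,-0.001,0,0],[0.03,-0.001,0,0],[0.03,-0.001,0,0],[0.03,-0.001,0,0],[0.03,-0.001,0,0],[0.03,-0.001,0,0],[0.03,-0.001,0,0],[0.03,-0.001,0,0],[0.03,-0.001,0,0],[0.03,-0.001,0,0],[0.02,0,0,0],[0.015,0,0,0],[0.005,0,0,0],[0,0,0,0],[0,0,0,0]]'

```text
time: 17.5
position: [0.575, 0.1853, 0.2684]
tool_rot: [0.707, 0.707, -0.0, 0.0]
ft_force: [0.4, 0.3, 0.1]
grip_width: 0.08
grip_force: 0.0
```

Call:
hand_motion --ticks '[[0,0,0.02,0],[0,0,0.03,0],[0,0,0.03,0],[0,0,0.03,0],[0,0,0.02,0],[0,0,0.02,0],[0,0,0.01,0],[0,0,0.01,0],[0,0,0.01,0],[0,0,0,0],[0,0,0,0]]'

```text
time: 18.42
position: [0.575, 0.1861, 0.0889]
tool_rot: [0.707, 0.707, 0.0, 0.0]
ft_force: [-0.5, -0.5, 0.1]
grip_width: 0.0803
grip_force: 0.0
```

Call:
hand_motion --ticks '[[0,0,0.005,0],[0,0,0,0],[0,0,0,0],[0,0,0,0],[0,0,0,0],[0,0,0,0],[0,0,0,0],[0,0,0,0],[0,0,0,0],[0,0,0,0],[0,0,0,0]]' --finger_gap 0.0 --clamp_n 20

```text
time: 19.33
position: [0.5749, 0.1864, 0.084]
tool_rot: [0.707, 0.707, 0.0, 0.0]
ft_force: [-0.8, -0.7, 2.7]
grip_width: 0.0453
grip_force: 20.0
```

Call:
hand_motion --ticks '[[0,0,-0.01,0],[0,0,-0.02,0],[0,0,-0.03,0],[0,0,-0.03,0],[0,0,-0.03,0],[0,0,-0.03,0],[0,0,-0.02,0],[0,0,-0.02,0],[0,0,0,0],[0,0,0,0],[0,0,0,0]]'

```text
time: 20.25
position: [0.5736, 0.1862, 0.2724]
tool_rot: [0.707, 0.707, -0.001, -0.001]
ft_force: [-0.4, 1.1, -2.4]
grip_width: 0.0454
grip_force: 20.0
```

```bash
python3 - <<'E'
from h import *
s=robot.camera("scene"); cv2.imwrite("pics/s5.png",s["img"][:,:,::-1])
E
```

```text
(no output)
```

View pics/s5.png

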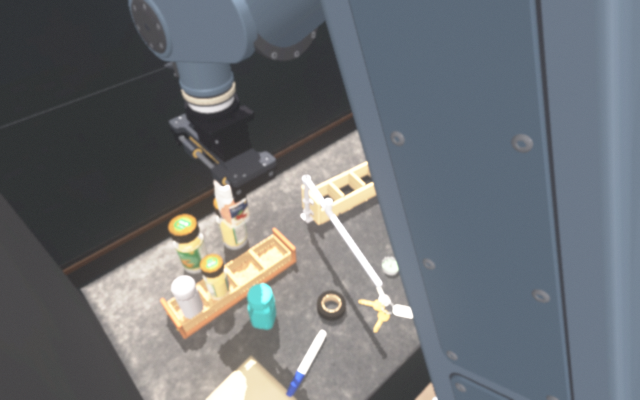

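The white-lid jar (230,205) is held upright; brown and shaker remain in the rack. Next I carry it to pocket 3.

Call:
hand_motion --ticks '[[-0.01,0,0,0],[-0.02,0.0015,0,0],[-0.03,0.0018,0,0],[-0.03,0.0018,0,0],[-0.03,0.0018,0,0],[-0.03,0.0018,0,0],[-0.03,0.0018,0,0],[-0.03,0.0018,0,0],[-0.03,0.0018,0,0],[-0.03,0.0018,0,0],[-0.03,0.0018,0,0],[-0.03,0.0018,0,0],[-0.03,0,0,0],[-0.02,0,0,0],[-0.01,0,0,0],[-0.0047,0,0,0],[0,0,0,0],[0,0,0,0],[0,0,0,0]]'

```text
time: 21.88
position: [0.594, -0.2067, 0.2736]
tool_rot: [0.707, 0.708, 0.0, -0.001]
ft_force: [0.1, -0.2, -1.3]
grip_width: 0.0452
grip_force: 20.0
```

Call:
hand_motion --ticks '[[0,0,0.015,0],[0,0,0.025,0],[0,0,0.025,0],[0,0,0.025,0],[0,0,0.02,0],[0,0,0.015,0],[0,0,0.01,0],[0,0,0.01,0],[0,0,0.01,0],[0,0,0,0],[0,0,0,0]]'

```text
time: 22.8
position: [0.5942, -0.2081, 0.1187]
tool_rot: [0.707, 0.707, -0.0, -0.0]
ft_force: [0.2, -0.1, -1.1]
grip_width: 0.0454
grip_force: 20.0
```

Call:
hand_motion --ticks '[[0,0,0.012,0],[0,0,0.01,0],[0,0,0.008,0],[0,0,0.003,0],[0,0,0.002,0],[0,0,0.001,0],[0,0,0.001,0],[0,0,0.0005,0],[0,0,0,0],[0,0,0,0]]'

```text
time: 23.63
position: [0.5944, -0.2084, 0.0816]
tool_rot: [0.707, 0.707, 0.0, 0.0]
ft_force: [1.1, 0.0, -1.0]
grip_width: 0.0455
grip_force: 20.0
```

Call:
hand_motion --ticks '[[0,0,0.001,0],[0,0,0.0005,0],[0,0,0,0],[0,0,0,0]]'

```text
time: 23.97
position: [0.5946, -0.2086, 0.081]
tool_rot: [0.707, 0.707, 0.0, 0.001]
ft_force: [-1.4, 0.1, 5.4]
grip_width: 0.0455
grip_force: 20.0
```

Call:
hand_motion --ticks '[[0,0,0,0],[0,0,0,0],[0,0,0,0],[0,0,0,0],[0,0,0,0],[0,0,-0.01,0],[0,0,-0.03,0],[0,0,-0.03,0],[0,0,-0.03,0],[0,0,-0.03,0],[0,0,-0.03,0],[0,0,-0.03,0],[0.015,0,0,0],[0.03,0,0,0],[0.03,0,0,0],[0.03,0,0,0],[0.03,0,0,0]]' --finger_gap 0.08

```text
time: 25.38
position: [0.5937, -0.0718, 0.2701]
tool_rot: [0.707, 0.707, 0.0, -0.0]
ft_force: [-0.3, -0.2, 0.6]
grip_width: 0.0798
grip_force: 0.0
```

Call:
hand_motion --ticks '[[0.03,-0.0016,0,0],[0.03,-0.0016,0,0],[0.03,-0.0016,0,0],[0.03,-0.0016,0,0],[0.03,-0.0016,0,0],[0.03,-0.0016,0,0],[0.03,-0.0016,0,0],[0.03,-0.0016,0,0],[0.03,-0.0016,0,0],[0.03,-0.0016,0,0],[0.015,0,0,0],[0.01,0,0,0],[0,0,0,0],[0,0,0,0],[0,0,0,0]]'

```text
time: 26.63
position: [0.5784, 0.2502, 0.2697]
tool_rot: [0.708, 0.707, -0.0, 0.0]
ft_force: [-0.3, -0.1, 0.0]
grip_width: 0.0802
grip_force: 0.0
```

```bash
python3 - <<'E'
from h import *
t=robot.camera("top");s=robot.camera("scene")
o=np.hstack([cv2.resize(t["img"][130:260,280:480],(400,260)),cv2.resize(s["img"][100:230,260:460],(400,260))]); cv2.imwrite("pics/s6.png",o[:,:,::-1])
print(robot.get_obs()["position"])
E
```

```text
[0.57854915 0.25013177 0.26977271]
```

View pics/s6.png

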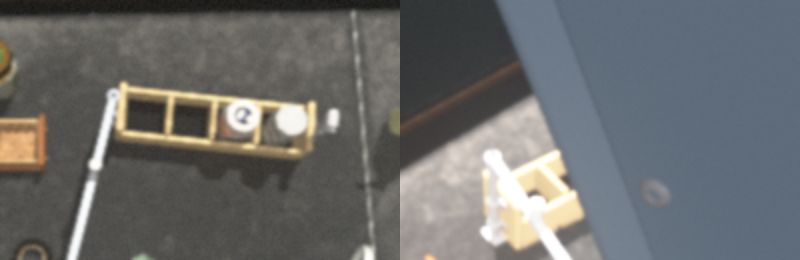

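Top view: grey (290,120) and white (240,115) are seated in pockets 4 and 3. Now the brown lid.

Call:
hand_motion --ticks '[[0.003,0,0.02,0],[0,0,0.03,0],[0,0,0.03,0],[0,0,0.03,0],[0,0,0.02,0],[0,0,0.02,0],[0,0,0.01,0],[0,0,0.01,0],[0,0,0.01,0],[0,0,0.002,0],[0,0,0,0]]'

```text
time: 27.65
position: [0.5783, 0.2545, 0.0876]
tool_rot: [0.707, 0.707, -0.0, -0.0]
ft_force: [1.0, -0.2, -0.4]
grip_width: 0.0801
grip_force: 0.0
```

Call:
hand_motion --ticks '[[0,0,0,0],[0,0,0,0],[0,0,0,0],[0,0,0,0],[0,0,0,0],[0,0,0,0],[0,0,0,0],[0,0,0,0],[0,0,0,0],[0,0,0,0],[0,0,0,0]]' --finger_gap 0.0 --clamp_n 20

```text
time: 28.57
position: [0.5783, 0.2547, 0.0879]
tool_rot: [0.707, 0.707, 0.0, 0.0]
ft_force: [-0.4, 0.4, 2.8]
grip_width: 0.0434
grip_force: 20.0
```

Call:
hand_motion --ticks '[[0,0,-0.01,0],[0,0,-0.02,0],[0,0,-0.03,0],[0,0,-0.03,0],[0,0,-0.03,0],[0,0,-0.03,0],[0,0,-0.02,0],[0,0,-0.02,0],[0,0,0,0],[0,0,0,0],[0,0,0,0]]'

```text
time: 29.48
position: [0.5772, 0.2544, 0.2764]
tool_rot: [0.707, 0.707, -0.001, -0.001]
ft_force: [-0.4, 0.2, -1.7]
grip_width: 0.0432
grip_force: 20.0
```

Call:
hand_motion --ticks '[[-0.01,0,0,0],[-0.02,0.002,0,0],[-0.03,0.0022,0,0],[-0.03,0.0022,0,0],[-0.03,0.0022,0,0],[-0.03,0.0022,0,0],[-0.03,0.0022,0,0],[-0.03,0.0022,0,0],[-0.03,0.0022,0,0],[-0.03,0.0022,0,0],[-0.03,0.0022,0,0],[-0.03,0.0022,0,0],[-0.03,0,0,0],[-0.02,0,0,0],[-0.01,0,0,0],[-0.0065,0,0,0],[0,0,0,0],[0,0,0,0],[0,0,0,0]]'

```text
time: 31.07
position: [0.6019, -0.1404, 0.2774]
tool_rot: [0.707, 0.708, 0.0, -0.001]
ft_force: [0.5, 0.2, -1.5]
grip_width: 0.0435
grip_force: 20.0
```

Call:
hand_motion --ticks '[[0,0,0.015,0],[0,0,0.025,0],[0,0,0.025,0],[0,0,0.025,0],[0,0,0.02,0],[0,0,0.015,0],[0,0,0.01,0],[0,0,0.01,0],[0,0,0.01,0],[0,0,0,0],[0,0,0,0]]'

```text
time: 31.98
position: [0.6022, -0.1416, 0.1227]
tool_rot: [0.707, 0.707, -0.0, -0.0]
ft_force: [0.7, 0.4, -0.5]
grip_width: 0.0432
grip_force: 20.0
```

Call:
hand_motion --ticks '[[0,0,0.012,0],[0,0,0.01,0],[0,0,0.008,0],[0,0,0.003,0],[0,0,0.002,0],[0,0,0.001,0],[0,0,0.001,0],[0,0,0.001,0],[0,0,0.0005,0],[0,0,0,0],[0,0,0,0]]'

```text
time: 32.9
position: [0.6025, -0.142, 0.0849]
tool_rot: [0.707, 0.707, 0.0, 0.001]
ft_force: [-1.1, -0.0, 2.2]
grip_width: 0.0439
grip_force: 20.0
```

The jar is resting on the floor. I release it, lift, and go to the shaker.

Call:
hand_motion --ticks '[[0,0,0.0003,0],[0,0,0,0],[0,0,0,0],[0,0,0,0],[0,0,0,0],[0,0,-0.01,0],[0,0,-0.03,0],[0,0,-0.03,0],[0,0,-0.03,0],[0,0,-0.03,0],[0,0,-0.03,0],[0,0,-0.03,0],[0.015,0,0,0],[0.03,0,0,0],[0.03,0,0,0],[0.03,0,0,0],[0.03,0,0,0]]' --finger_gap 0.08

```text
time: 34.32
position: [0.6017, -0.0054, 0.2744]
tool_rot: [0.707, 0.707, 0.0, 0.0]
ft_force: [0.8, 0.1, -0.1]
grip_width: 0.0799
grip_force: 0.0
```

Call:
hand_motion --ticks '[[0.03,-0.0024,0,0],[0.03,-0.0024,0,0],[0.03,-0.0024,0,0],[0.03,-0.0024,0,0],[0.03,-0.0024,0,0],[0.03,-0.0024,0,0],[0.03,-0.0024,0,0],[0.03,-0.0024,0,0],[0.03,-0.0024,0,0],[0.03,-0.0024,0,0],[0.012,0,0,0],[0.008,0,0,0],[0.002,0,0,0],[0,0,0,0],[0,0,0,0],[0,0,0,0]]'

```text
time: 35.65
position: [0.5786, 0.3137, 0.274]
tool_rot: [0.708, 0.706, -0.0, 0.0]
ft_force: [0.0, -0.5, 0.3]
grip_width: 0.0802
grip_force: 0.0
```

```bash
python3 - <<'E'
from h import *
t=robot.camera("top");s=robot.camera("scene")
o=np.hstack([cv2.resize(t["img"][130:260,280:480],(400,260)),cv2.resize(s["img"][180:350,140:310],(260,260))]); cv2.imwrite("pics/s7.png",o[:,:,::-1])
print(robot.get_obs()["position"])
E
```

```text
[0.57861524 0.31396125 0.27403781]
```

View pics/s7.png

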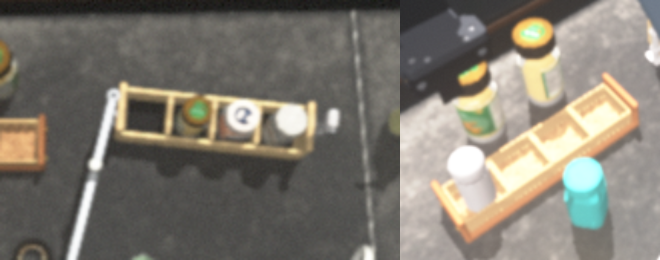

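Brown is seated in pocket 2 (195,115) and the shaker stands alone in the counter rack (468,175). Now I grasp the shaker.

Call:
hand_motion --ticks '[[0.001,0,0.02,0],[0,0,0.03,0],[0,0,0.03,0],[0,0,0.03,0],[0,0,0.02,0],[0,0,0.02,0],[0,0,0.01,0],[0,0,0.01,0],[0,0,0.01,0],[0,0,0.01,0],[0,0,0.006,0],[0,0,0,0],[0,0,0,0]]'

```text
time: 36.83
position: [0.5784, 0.3163, 0.078]
tool_rot: [0.707, 0.707, 0.0, 0.0]
ft_force: [-0.4, -0.5, 0.1]
grip_width: 0.0804
grip_force: 0.0
```

Call:
hand_motion --ticks '[[0,0,0,0],[0,0,0,0],[0,0,0,0],[0,0,0,0],[0,0,0,0],[0,0,0,0],[0,0,0,0],[0,0,0,0],[0,0,0,0],[0,0,0,0],[0,0,0,0]]' --finger_gap 0.0 --clamp_n 20

```text
time: 37.75
position: [0.5784, 0.3163, 0.0781]
tool_rot: [0.707, 0.707, 0.0, 0.0]
ft_force: [0.1, 0.5, 1.0]
grip_width: 0.0434
grip_force: 20.0
```

Call:
hand_motion --ticks '[[0,0,-0.01,0],[0,0,-0.02,0],[0,0,-0.03,0],[0,0,-0.03,0],[0,0,-0.03,0],[0,0,-0.03,0],[0,0,-0.02,0],[0,0,-0.02,0],[0,0,0,0],[0,0,0,0],[0,0,0,0]]'

```text
time: 38.67
position: [0.5771, 0.3158, 0.2665]
tool_rot: [0.707, 0.707, -0.001, -0.001]
ft_force: [-0.5, -0.2, -1.3]
grip_width: 0.0436
grip_force: 20.0
```

```bash
python3 - <<'E'
from h import *
s=robot.camera("scene"); cv2.imwrite("pics/s8.png",s["img"][60:360,60:360,::-1])
E
```

```text
(no output)
```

View pics/s8.png

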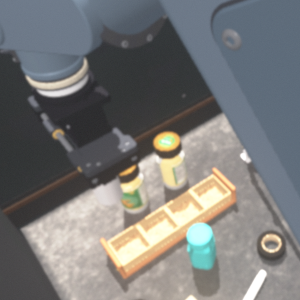

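The shaker is lifted and upright below the gripper (112,190), and nothing else has moved. I carry it to pocket 1.

Call:
hand_motion --ticks '[[-0.01,0,0,0],[-0.02,0.0016,0,0],[-0.03,0.003,0,0],[-0.03,0.003,0,0],[-0.03,0.003,0,0],[-0.03,0.003,0,0],[-0.03,0.003,0,0],[-0.03,0.003,0,0],[-0.03,0.003,0,0],[-0.03,0.003,0,0],[-0.03,0.003,0,0],[-0.03,0.003,0,0],[-0.03,0,0,0],[-0.02,0,0,0],[-0.01,0,0,0],[-0.0033,0,0,0],[0,0,0,0],[0,0,0,0],[0,0,0,0]]'

```text
time: 40.3
position: [0.6095, -0.0756, 0.2677]
tool_rot: [0.707, 0.708, 0.0, -0.0]
ft_force: [0.2, 0.4, -1.4]
grip_width: 0.0435
grip_force: 20.0
```

Call:
hand_motion --ticks '[[0,0,0.015,0],[0,0,0.025,0],[0,0,0.025,0],[0,0,0.025,0],[0,0,0.02,0],[0,0,0.015,0],[0,0,0.01,0],[0,0,0.01,0],[0,0,0.01,0],[0,0,0,0],[0,0,0,0]]'

```text
time: 41.22
position: [0.6098, -0.0769, 0.1129]
tool_rot: [0.707, 0.707, -0.0, -0.0]
ft_force: [0.9, -0.5, -2.2]
grip_width: 0.0433
grip_force: 20.0
```

Call:
hand_motion --ticks '[[0,0,0.012,0],[0,0,0.01,0],[0,0,0.008,0],[0,0,0.003,0],[0,0,0.002,0],[0,0,0.001,0],[0,0,0.001,0],[0,0,0.001,0],[0,0,0.0005,0],[0,0,0,0],[0,0,0,0]]'

```text
time: 42.13
position: [0.6102, -0.0772, 0.075]
tool_rot: [0.707, 0.707, 0.0, 0.0]
ft_force: [-0.2, -0.4, 1.6]
grip_width: 0.043
grip_force: 20.0
```

Call:
hand_motion --ticks '[[0,0,0.0003,0],[0,0,0,0],[0,0,0,0],[0,0,0,0],[0,0,0,0],[0,0,-0.01,0],[0,0,-0.03,0],[0,0,-0.03,0],[0,0,-0.03,0],[0,0,-0.03,0],[0,0,-0.03,0],[0,0,-0.02,0],[0.02,0,0,0],[0.03,0,0,0],[0.03,0,0,0],[0.03,0,0,0],[0.03,0,0,0],[0.03,0,0,0],[0.03,0,0,0],[0,0,0,0]]' --finger_gap 0.08

```text
time: 43.8
position: [0.609, 0.1284, 0.255]
tool_rot: [0.705, 0.709, 0.001, -0.001]
ft_force: [0.4, 0.4, -0.3]
grip_width: 0.0801
grip_force: 0.0
```

```bash
python3 - <<'E'
from h import *
t=robot.camera("top");s=robot.camera("scene"); f=lambda i:cv2.resize(i,(400,320),interpolation=cv2.INTER_CUBIC)
o=np.hstack([f(t["img"][150:250,325:450]),f(s["img"][120:240,280:430])]); cv2.imwrite("pics/s9.png",o[:,:,::-1])
print(robot.get_obs()["position"],plane(t,(327.5,212.5),.1625))
E
```

```text
[0.60950502 0.12401196 0.25474039] [0.51800793 0.00378999 0.1625    ]
```

View pics/s9.png

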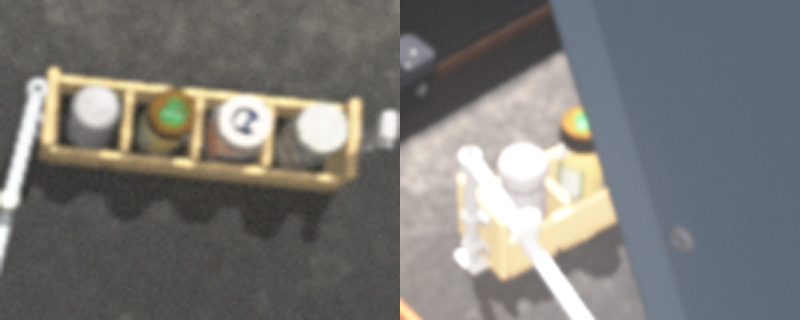

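All four stand upright in their pockets: shaker (97,103), brown (172,112), white (244,120), grey (322,128). The knob is at about (0.519, -0.001). I'll go and grip it.

Call:
hand_motion --ticks '[[-0.015,-0.01,0,0],[-0.025,-0.02,0,0],[-0.025,-0.02,0,0],[-0.025,-0.02,0,0],[-0.02,-0.0125,0,0],[-0.014,-0.008,0,0],[0,0,0,0],[0,0,0,0],[0,0,0.025,0],[0,0,0.03,0],[0,0,0.025,0],[0,0,0.015,0],[0,0,0.01,0],[0,0,0.006,0],[0,0,0,0],[0,0,0,0]]' --finger_gap 0.08

```text
time: 45.23
position: [0.5201, -0.001, 0.1436]
tool_rot: [0.707, 0.707, 0.0, 0.0]
ft_force: [-0.6, -0.0, 0.7]
grip_width: 0.08
grip_force: 0.0
```

Call:
hand_motion --ticks '[[0,0,0,0],[0,0,0,0],[0,0,0,0],[0,0,0,0],[0,0,0,0],[0,0,0,0],[0,0,0,0],[0,0,0,0],[0,0,0,0],[0,0,0,0],[0,0,0,0],[0,0,0,0],[0,0,0,0],[0,0,0,0],[0,0,0,0]]' --finger_gap 0.0 --clamp_n 10

```text
time: 46.48
position: [0.5185, -0.0009, 0.143]
tool_rot: [0.707, 0.707, -0.0, -0.001]
ft_force: [-2.5, 0.4, 2.1]
grip_width: 0.0156
grip_force: 10.0
```

```bash
python3 - <<'E'
from h import *
H=np.array([.6205,-.023]);y=-.122
k=lambda a: H+np.array([[np.cos(y),-np.sin(y)],[np.sin(y),np.cos(y)]])@[-.105*np.sin(a),-.105*np.cos(a)]
p=robot.get_obs()["position"][:2]; d=p-H; print(p,np.hypot(*d)); print(k(1.6),k(0))
P=np.array([k(a) for a in np.linspace(1.6,0,20)]); print(np.diff(P,axis=0)[:,::-1].round(4).tolist())
E
```

```text
[ 0.51853175 -0.000931  ] 0.10432911274689194
[ 0.516698   -0.00718404] [ 0.60772175 -0.12721956]
[[-0.0088, -0.001], [-0.0088, -0.0002], [-0.0088, 0.0005], [-0.0087, 0.0013], [-0.0086, 0.002], [-0.0084, 0.0027], [-0.0082, 0.0034], [-0.0078, 0.0041], [-0.0075, 0.0047], [-0.007, 0.0053], [-0.0066, 0.0059], [-0.006, 0.0064], [-0.0055, 0.0069], [-0.0049, 0.0074], [-0.0042, 0.0078], [-0.0036, 0.0081], [-0.0029, 0.0084], [-0.0022, 0.0086], [-0.0014, 0.0087]]
```

Call:
hand_motion --ticks '[[-0.009,-0.001,0,0],[-0.009,0,0,0],[-0.009,0.0005,0,0],[-0.009,0.0013,0,0],[-0.0086,0.002,0,0],[-0.0084,0.0027,0,0],[-0.0082,0.0034,0,0],[-0.0078,0.0041,0,0],[-0.0075,0.0047,0,0],[0,0,0,0]]' --clamp_n 12

```text
time: 47.32
position: [0.5268, -0.0813, 0.1425]
tool_rot: [0.705, 0.709, -0.01, -0.007]
ft_force: [-21.8, -11.0, 14.9]
grip_width: 0.0146
grip_force: 13.1
```

Call:
hand_motion --ticks '[[-0.007,0.0053,0,0],[-0.0066,0.006,0,0],[-0.006,0.0065,0,0],[-0.0055,0.007,0,0],[-0.005,0.0075,0,0],[-0.0042,0.008,0,0],[-0.0036,0.008,0,0],[0,0,0,0],[0,0,0,0]]'

```text
time: 48.07
position: [0.5804, -0.1326, 0.1433]
tool_rot: [0.704, 0.71, -0.014, 0.006]
ft_force: [-19.2, -40.2, 1.0]
grip_width: 0.0105
grip_force: 22.8
```

```bash
python3 - <<'E'
from h import *
H=np.array([.6205,-.023]);d=robot.get_obs()["position"][:2]-H; print(np.hypot(*d),np.arctan2(-d[0],-d[1])+.122*1)
E
```

```text
0.11668035681887623 0.4725128133412849
```

The pads have slid off the knob's centre, and the side load is 40 N. I'll open the fingers, back off in y and look before going on.

Call:
hand_motion --ticks '[[0.003,0,0,0],[0.003,0,0,0],[0.003,0,0,0],[0,0,0,0],[0,0,0,0]]' --finger_gap 0.05

```text
time: 48.48
position: [0.5761, -0.1201, 0.1426]
tool_rot: [0.704, 0.71, -0.015, 0.0]
ft_force: [-23.3, -31.8, 6.7]
grip_width: 0.0458
grip_force: 17.5
```

Call:
hand_motion --ticks '[[0,0,-0.01,0],[0,0,-0.03,0],[0,0,-0.03,0],[0.02,0,-0.03,0],[0.03,0,0,0],[0.03,0,0,0],[0.03,0,0,0],[0.03,0,0,0],[0.03,0,0,0],[0.03,0,0,0],[0.03,0,0,0],[0.03,0,0,0],[0,0,0,0]]'

```text
time: 49.57
position: [0.586, 0.1581, 0.2433]
tool_rot: [0.706, 0.709, 0.002, -0.0]
ft_force: [0.3, -0.2, -1.1]
grip_width: 0.0498
grip_force: 0.0
```

```bash
python3 - <<'E'
from h import *
t=robot.camera("top");s=robot.camera("scene"); f=lambda i:cv2.resize(i,(400,320),interpolation=cv2.INTER_CUBIC)
o=np.hstack([f(t["img"][150:250,325:450]),f(s["img"][100:220,280:430])]); cv2.imwrite("pics/s10.png",o[:,:,::-1])
print(robot.get_obs()["position"])
E
```

```text
[0.58602222 0.15395041 0.24312618]
```

View pics/s10.png

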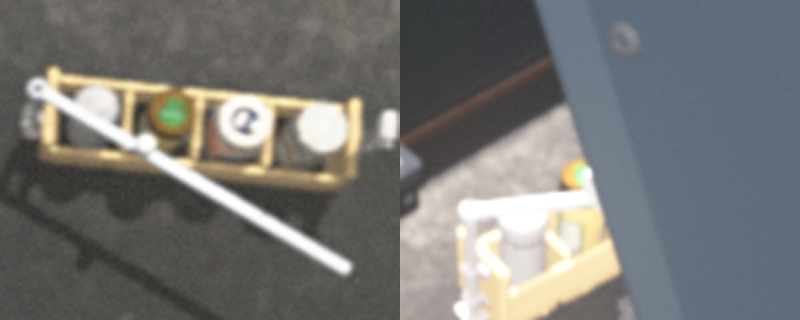

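The bar is about 0.42 rad open, with the knob at (146,143) in the left half, which is roughly (0.566, -0.114). The jars are untouched. From here I'll push the knob with closed fingers from the robot's side instead of gripping it.

Call:
hand_motion --ticks '[[-0.014,-0.005,0,0],[-0.025,-0.01,0,0],[-0.03,-0.01,0,0],[-0.03,-0.01,0,0],[-0.03,-0.01,0,0],[-0.03,-0.01,0,0],[-0.03,0,0,0],[-0.03,0,0,0],[-0.025,0,0,0],[-0.015,0,0,0],[-0.005,0,0,0],[0,0,0,0],[0,0,0,0],[0,0,0,0]]' --finger_gap 0.0 --clamp_n 10

```text
time: 50.83
position: [0.5297, -0.1101, 0.2431]
tool_rot: [0.707, 0.707, 0.0, -0.0]
ft_force: [-0.1, -0.1, -0.5]
grip_width: 0.0007
grip_force: 0.0
```

Call:
hand_motion --ticks '[[0,0,0.02,0],[0,0,0.03,0],[0,0,0.025,0],[0,0,0.015,0],[0,0,0.01,0],[0,0,0,0],[0,0,0,0]]'

```text
time: 51.42
position: [0.5304, -0.1098, 0.1432]
tool_rot: [0.707, 0.707, -0.0, -0.0]
ft_force: [-0.4, 0.1, 0.8]
grip_width: 0.0005
grip_force: 0.0
```

Call:
hand_motion --ticks '[[-0.002,0.006,0,0],[-0.002,0.008,0,0],[-0.003,0.008,0,0],[-0.003,0.008,0,0],[-0.002,0.006,0,0],[-0.002,0.004,0,0],[0,0,0,0],[0,0,0,0]]'

```text
time: 52.08
position: [0.5706, -0.1246, 0.1431]
tool_rot: [0.707, 0.707, 0.0, 0.0]
ft_force: [-0.4, 1.1, 0.1]
grip_width: 0.0002
grip_force: 0.0
```

Call:
hand_motion --ticks '[[-0.001,0.003,0,0],[0,0.003,0,0],[0,0.002,0,0],[0,0.002,0,0],[0,0,0,0],[0,0,0,0]]'

```text
time: 52.58
position: [0.5805, -0.1254, 0.1432]
tool_rot: [0.707, 0.707, 0.0, 0.0]
ft_force: [0.6, 0.2, -0.2]
grip_width: 0.0004
grip_force: 0.0
```

Call:
hand_motion --ticks '[[0,0.002,0,0],[0,0.002,0,0],[0,0.002,0,0],[0,0,0,0],[0,0,0,0]]'

```text
time: 53.0
position: [0.5866, -0.1255, 0.1432]
tool_rot: [0.707, 0.707, 0.0, 0.0]
ft_force: [-0.7, 0.2, -0.1]
grip_width: 0.0003
grip_force: 0.0
```

Call:
hand_motion --ticks '[[0,0.002,0,0],[0,0.002,0,0],[0,0,0,0],[0,0,0,0]]'

```text
time: 53.33
position: [0.59, -0.1255, 0.143]
tool_rot: [0.707, 0.707, -0.0, -0.0]
ft_force: [-0.4, -0.2, 0.3]
grip_width: 0.0004
grip_force: 0.7
```

Call:
hand_motion --ticks '[[0,0.002,0,0],[0,0,0,0],[0,0,0,0]]'

```text
time: 53.58
position: [0.5901, -0.1254, 0.143]
tool_rot: [0.707, 0.707, -0.002, -0.002]
ft_force: [-6.1, -1.9, 3.4]
grip_width: 0.0006
grip_force: 2.8
```

Call:
hand_motion --ticks '[[0,0.002,0,0],[0,0,0,0],[0,0,0,0]]'

```text
time: 53.83
position: [0.5902, -0.1254, 0.143]
tool_rot: [0.707, 0.707, -0.003, -0.004]
ft_force: [-9.9, -2.2, 5.3]
grip_width: 0.0004
grip_force: 4.8
```

Call:
hand_motion --ticks '[[0,0.002,0,0],[0,0,0,0],[0,0,0,0]]'

```text
time: 54.08
position: [0.5902, -0.1254, 0.143]
tool_rot: [0.707, 0.707, -0.005, -0.005]
ft_force: [-13.3, -2.5, 8.3]
grip_width: 0.0004
grip_force: 6.7
```

A hard stop at x = 0.590 means the bar is shut. I back off, clear the view and check.

Call:
hand_motion --ticks '[[0,-0.008,0,0],[0,-0.015,0,0],[0,-0.015,0,0],[0,0,-0.02,0],[0,0,-0.03,0],[0,0,-0.03,0],[0.02,0,-0.03,0],[0.03,0,0,0],[0.03,0,0,0],[0.03,0,0,0],[0.03,0,0,0],[0.03,0,0,0],[0.03,0,0,0],[0.03,0,0,0],[0.03,0,0,0],[0,0,0,0],[0,0,0,0]]'

```text
time: 55.5
position: [0.5586, 0.1363, 0.2533]
tool_rot: [0.706, 0.708, 0.001, 0.0]
ft_force: [0.4, -0.2, 0.4]
grip_width: 0.0003
grip_force: 0.0
```

```bash
python3 - <<'E'
from h import *
t=robot.camera("top");s=robot.camera("scene"); f=lambda i:cv2.resize(i,(400,320),interpolation=cv2.INTER_CUBIC)
o=np.hstack([f(t["img"][150:250,325:450]),f(s["img"][100:220,280:430])]); cv2.imwrite("pics/s11.png",o[:,:,::-1])
print(robot.get_obs()["position"])
E
```

```text
[0.55864033 0.13426037 0.25319924]
```

View pics/s11.png

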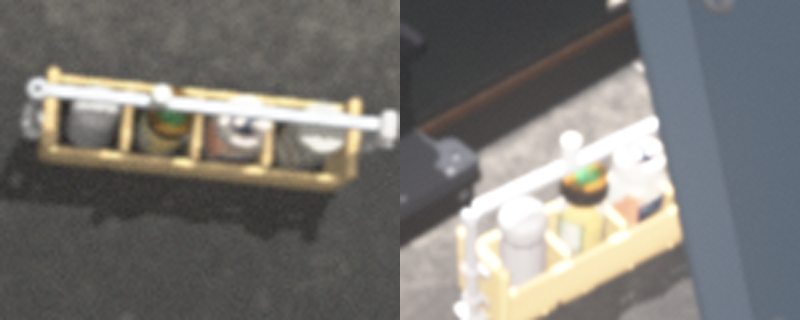

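The bar runs from the hinge (37,88) into the fork (388,127), so it is shut over the four upright jars in the right order. I'm handing in.

```bash
python3 -c "
from rig import robot
print(robot.hand_in())"
```

```text
the job is handed in; nothing more can be done
None
```

The job is handed in: shaker, brown, white and grey stand upright in the travel rack in their original left-to-right order, with the bar shut over them; while closing it, the gripper slipped on the knob and the wrist force reached roughly 45 N, so I finished by pushing the knob, and the hand-in returned no verdict.

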